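Press on the lit half, and wind its timer

TASK

The pointer on the grill's selector shows which half of the grill is lit, left or right as seen from the robot (straight ahead: both, so take either). Set the grill press down gently, flat in the middle of the lit half and let go of it, then wind the key on that same side of the twin timer clockwise all the way to its stop. Leave the selector and the other key alone, and do not push the brush, the tin or the bottle about.

Things in the scene. Friction and masses are not known exactly. Their poses are not given: they have to be found in the camera images.
- press: Grill press, loose, 0.45 to 0.7 kg: dark steel plate 100 (x) x 90 (y) x 14 mm with a wooden handle bar above it, the bar 14 mm thick along x, 78 mm long along y, from 43 to 61 mm above the underside, on two thin posts 60 mm apart. Origin: centre of the underside, z up.
- grill: Tabletop grill, fixed, 260 (x) x 400 (y) mm. Origin under its centre; x away from the robot, y left. Its near edge is a control deck 60 mm deep, 85 mm high. Behind it two grate halves, left (+y) and right (-y), each 180 x 180 mm, bar tops at 100 mm, parted by a rib 12 mm wide, 8 mm above the bars. Other bystanders (skewer rack 240 mm high, plate, cup, spatula) stand farther out.
- grate_left (a point): Middle of the left grate half, on top of its bars; axes as the grill's.
- grate_right (a point): Middle of the right grate half, on top of its bars; axes as the grill's.
- selector (a joint): Knob on the grill's deck, black, 34 mm across, with one straight black pointer bar, 10 mm wide, whose long end reaches 40 mm from the axis. rad, -1.2 to 1.2: 0 = pointing straight away from the robot (both halves lit, also within about 0.2 of it), positive = turned towards the left half (left lit), negative = towards the right half (right lit).
- selector_tip (a point): Outer end of the selector's pointer, 105 mm above the counter.
- timer: Twin clockwork timer, fixed aluminium wedge 100 (x) x 240 (y) mm, 30 mm high in front and 100 mm at the back; its top face slopes 35 degrees down towards the robot and bears two wing keys 116 mm apart, the left (+y) one for the left grate half, the right (-y) one for the right half. Origin under its centre, x away from the robot, y to the left.
- key_left (a joint): How far the left key is wound, rad: 0 = run down, 2.5 = stop (fully wound). Winding is clockwise, looking down on the sloping face; a key stays where it is let go. Starts at 0 to 0.5.
- key_left_grip (a point): Centre of the left key's flat steel wing, on its axis, 30 mm above the sloping face. Its z is the key's axis, out of the face (35 degrees from vertical); the wing is 8 mm thick along x, 38 mm wide along y, and reaches 15 mm either way along z. It turns with the key.
- key_right (a joint): How far the right key is wound, rad: 0 = run down, 2.5 = stop (fully wound). Winding is clockwise, looking down on the sloping face; a key stays where it is let go. Starts at 0 to 0.5.
- key_right_grip (a point): Centre of the right key's flat steel wing, on its axis, 30 mm above the sloping face. Its z is the key's axis, out of the face (35 degrees from vertical); the wing is 8 mm thick along x, 38 mm wide along y, and reaches 15 mm either way along z. It turns with the key.
- brush: Bystander: blue silicone brush, 200 mm long, lying on the counter; its x axis runs along it.
- tin: Bystander: closed aluminium tin, 76 mm across, 60 mm high; origin under its centre.
- bottle: Bystander: brown glass bottle, 60 mm across, 190 mm high; origin under its centre.
Mind the look-alikes: they are no part of the job. What is shaped like the press but orange is not meant.

How it is judged:
By the outcome, as a careful person would: the job done as asked, in the order asked, and still so for the second after the job is handed in, with the robot touching nothing.
It also fails if it takes over 54 s, if anything falls off the work surface, if the arm or the gripper's body presses on something with over 40 N, if the wrist force passes 120 N, or if a joint passes its speed limit or range.

ROBOT

A 6-joint arm with a two-finger parallel gripper is mounted at the origin on the work surface. World frame = base frame: x ahead of the robot, y to its left, z up, the work surface at z = 0. Lengths are in mm, angles in rad, forces in N, time in s.
With the tool pointing down it reaches from about 225 to 875 mm from the base axis. Payload 3.4 kg.
Tool frame: the origin (TCP) lies at the very end of the fingers, on their centre line; the grasp point (between the pads) lies 19 mm behind it; z points along the fingers, y is the direction in which the jaws open and shut (so a half turn about z gives the same grasp; the last joint's range is limited). The gripper opens to 85 mm and grips with 20 to 120 N. Pads are 22 mm wide; open, the fingers measure 114 mm over their backs; the gripper's body (76 mm by 85 mm) begins 54 mm behind the grasp point. The pads swing forward as they close: fully open they stand 13 mm farther back than shut.
Start: joints at [1.093, 0.276, 1.505, -0, 1.361, -0.121], TCP at [200.853, 538.814, 231.328] pointing down, gripper open.
Joint ranges: [-2.89, 2.89], [-0.75, 2.08], [0.22, 2.7], [-1.18, 4.32], [0.11, 2.71], [-2.7, 2.7]. Speed limits (rad/s): [2.57, 2.57, 3.14, 3.14, 3.14, 3.14].

INTERFACE

Orientations are given as [roll, pitch, yaw] about the fixed x, y, z axes, in that order (R = Rz(yaw) Ry(pitch) Rx(roll)).
In Python, from rig import r, vision, finder gives the robot as it stands. The module is installed in compiled form; this text tells all that it offers.
- The arm moves only by the tool carry_out, never from a script. Its argument "steps" is a list of rows, each a list of 3 entries, a list of its own where there are three numbers: the shift along the tool's x, y, z in cm, then the turn about the tool's z in rad, then the finger opening in cm, from 0 to 8.54. In form: [[[x, y, z], turn, gripper], ...]. A call has exactly 10 rows; each row shifts and turns the commanded pose from where the row before left it, along the tool's axes as they then stand; what a row does not reach is not made up. A row lasts 1/12 s, in which the tool goes at most 41.7 mm and 7.16 degrees, less where a joint would pass 70% of its speed; a pose out of reach is approached as far as the arm can. A call with a gripper value outside its range is refused whole. The fingers move at their own pace and stop on an object; "newtons" is the grip in N (left out, the last holds). Time passes only in rows, so rows that do not move let the fingers close, or fill a call up. It gives the time, the measured TCP pose, the force and the opening at its end, in the units of the state.
- r.sense(): the state, without advancing time (a new reading comes with each control period).
- vision.get_image(name): name is "scene" or "top" or "wrist"; returns a dict with "frame" (420x560x3 uint8, red, green, blue), "fx", "fy", "cx", "cy" (pixels), "k1" (the pictures are not rectified: a ray, as slopes to the right and down, at radius r is drawn at 1 + k1 r^2 times it, then the intrinsics apply), "world_from_camera" (4x4, takes a point from camera to world coordinates); the wrist camera has in their place "hand_eye" (4x4, takes a point from camera to tool coordinates, whose origin is the TCP and whose axes are the flange's). Camera axes: x right, y down, z forward; pixel columns grow to the right and rows downward; lengths in mm; the calibration is good to about 2 mm. A picture is of the moment at which its call begins: read the wrist's pose just before it. There is no depth.
- r.close_job(): hands the job in, once; it reports no verdict.
Trained networks look in a picture, given as the dict that the camera call returned (one of the last four; its "shot" number tells which), for a name from the list of things; names that differ only in an ending like _2 or _b are one class to them, and where a whole thing is asked for, a point or a joint stands for the part that bears it (a point fixed in the world has none). Each returns a list of dicts, best first, with "score" (0 to 1); they miss things now and then, are a little off and sometimes report something else, mostly with a low value. They report only what shows in the picture. A call takes as long as a camera call. They do not tell look-alikes from the thing itself.
- finder.recognise(query, picture): "position" ([x, y, z] in mm, in world coordinates, good to about 4 mm: the middle of the surface that is visible of it).
- finder.silhouettes(query, picture): "region" (420x560 bool, what is visible of it).
The state is a dict: "t": time; "joint_positions": joint angles; "dq": joint speeds; "joint_torque": joint torques, N m; "position": TCP position; "tool_rot": TCP orientation; "force": force on the tool from outside, world axes, zero at the start; "wrist_torque": the same for the moment, N m; "gripper_width": opening from 0.0 (shut) to 1.0 (fully open).
Only numpy, scipy, OpenCV 4.12 (cv2) and the standard library are available. Lean on these libraries where they do the work, as an engineer would, in place of code of your own. Each camera call takes 0.05 s, during which the arm holds its last target. There are 200 camera calls.

## Working session

There is one attempt and no reset: what is moved stays moved. The work goes in short steps, Python scripts to look and compute and a tool call to move; the robot and the scene stay as the last step left them, time stands still between calls to the robot, and variables do not carry over. Pictures are saved under pics/ and viewed, about 8 in all and at most 12, crops included, and the job is handed in when it is done.

Besides the shell and the picture viewer there is one more tool, called after "Call:" in YAML: its name, and indented under it one key for each argument. carry_out: Moves the arm, as the interface text tells. Its arguments: {"type":"object","properties":{"steps":{"type":"array"},"newtons":{"type":"number"}},"required":["steps"]}

```bash
mkdir -p pics; cat > h.py <<'E'
import numpy as np, cv2
from rig import r, vision, finder
from scipy.spatial.transform import Rotation as R
def save(im,n): cv2.imwrite('pics/'+n,im['frame'][:,:,::-1])
def proj(P,im,W=None):
    W=np.array(im['world_from_camera']) if W is None else W
    p=(np.atleast_2d(P)-W[:3,3])@W[:3,:3]; s=p[:,:2]/p[:,2:]
    s=s*(1+im['k1']*(s**2).sum(1,keepdims=True))
    return s*[im['fx'],im['fy']]+[im['cx'],im['cy']]
def toz(uv,z,im,W=None):
    W=np.array(im['world_from_camera']) if W is None else W
    d=(np.atleast_2d(uv).astype(float)-[im['cx'],im['cy']])/[im['fx'],im['fy']]; s=d.copy()
    for _ in range(20): s=d/(1+im['k1']*(s**2).sum(1,keepdims=True))
    v=np.c_[s,np.ones(len(s))]@W[:3,:3].T
    return W[:3,3]+v*((z-W[2,3])/v[:,2:])
E
python3 - <<'E'
from h import *
s=r.sense(); print({k:np.round(s[k],3) for k in s})
a=vision.get_image('top'); b=vision.get_image('scene')
save(a,'top.png'); save(b,'scene.png')
for n,im in(('top',a),('scene',b)):
  for q in ['press','selector','selector_tip','key_left','key_right','key_left_grip','timer','grill','brush','tin','bottle']:
    print(n,q,[(np.round(d['position']).tolist(),round(d['score'],2)) for d in finder.recognise(q,im)[:3]])
E
```

```text
{'t': np.float64(0.0), 'joint_positions': array([ 1.093,  0.277,  1.506,  0.   ,  1.361, -0.121]), 'dq': array([-0.   , -0.001, -0.001,  0.001, -0.001,  0.   ]), 'joint_torque': array([ 1.0000e-03, -4.1677e+01, -2.4580e+01, -0.0000e+00,  1.1000e-02,
       -0.0000e+00]), 'position': array([200.579, 538.326, 230.424]), 'tool_rot': array([-3.14 , -0.   ,  2.785]), 'force': array([-0.497,  0.16 , -0.06 ]), 'wrist_torque': array([-0.065,  0.011, -0.038]), 'gripper_width': np.float64(0.995)}
top press [([391.0, -284.0, 18.0], 0.8), ([320.0, -437.0, 14.0], 0.63), ([379.0, -591.0, 14.0], 0.62)]
top selector [([465.0, 138.0, 93.0], 0.64)]
top selector_tip [([471.0, 138.0, 89.0], 0.71), ([562.0, -499.0, 122.0], 0.56)]
top key_left []
top key_right [([576.0, -344.0, 100.0], 0.64)]
top key_left_grip [([583.0, -233.0, 96.0], 0.43)]
top timer []
top grill [([575.0, 154.0, 86.0], 0.96)]
top brush [([278.0, 290.0, 16.0], 0.56)]
top tin [([405.0, -109.0, 59.0], 0.84)]
top bottle [([563.0, -499.0, 122.0], 0.94)]
scene press [([332.0, -441.0, 11.0], 0.88), ([390.0, -603.0, 15.0], 0.82), ([400.0, -288.0, 9.0], 0.57)]
scene selector [([479.0, 139.0, 97.0], 0.43), ([405.0, -291.0, 13.0], 0.42)]
scene selector_tip [([477.0, 135.0, 95.0], 0.57)]
scene key_left [([594.0, -228.0, 97.0], 0.68)]
scene key_right [([581.0, -343.0, 94.0], 0.72)]
scene key_left_grip []
scene timer [([622.0, -298.0, 72.0], 0.76)]
scene grill [([592.0, 130.0, 90.0], 0.73)]
scene brush [([294.0, 290.0, 17.0], 0.93), ([476.0, 136.0, 94.0], 0.19)]
scene tin [([424.0, -120.0, 56.0], 0.96), ([584.0, -518.0, 121.0], 0.19)]
scene bottle [([586.0, -518.0, 122.0], 0.82), ([476.0, 140.0, 97.0], 0.37)]
```

View pics/top.png

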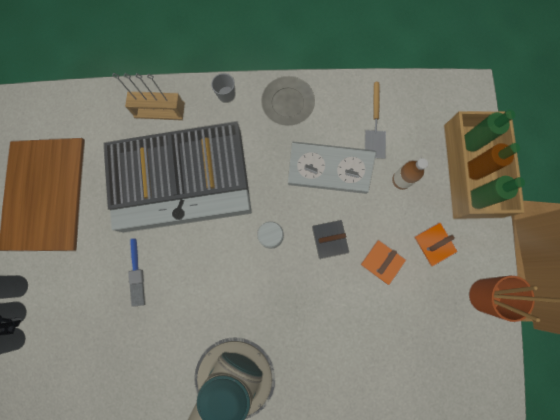

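View pics/scene.png

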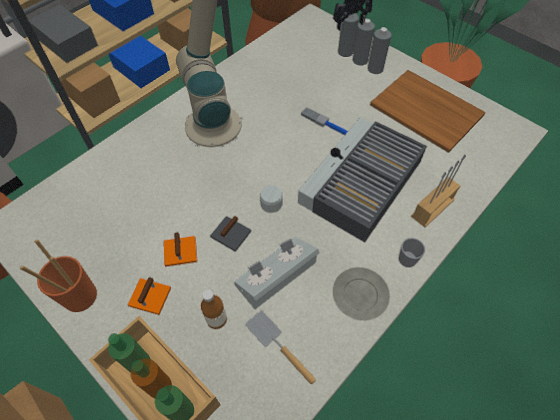

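The top picture shows the dark press at about (331,239), the grill with its selector at (178,213), and the timer keys at (311,167) and (351,170). I'll enlarge those areas to measure them.

```bash
python3 - <<'E'
from h import *
a=vision.get_image('top'); f=a['frame'][:,:,::-1]
c=lambda x,y,w,h,k: cv2.resize(f[y:y+h,x:x+w],None,fx=k,fy=k,interpolation=cv2.INTER_CUBIC)
L=c(100,120,160,112,5); S=c(158,192,40,40,5);P=c(305,210,50,50,4);T=c(282,135,100,65,4)
o=np.zeros((600,800,3),np.uint8)
L=c(100,120,160,112,2.5); o[:280,:400]=L
o[:400,400:]=c(158,192,40,40,10)
o[300:500,0:200]=P; o[300:560,200:400]=c(286,135,50,65,4); o[400:600,400:600]=c(335,150,40,40,5)
cv2.imwrite('pics/crop1.png',o)
print(a['fx'],a['k1'],np.round(a['world_from_camera'],3).tolist())
for n in ['press','timer','grill','selector','key_left','key_right']:
  for d in finder.silhouettes(n,a)[:3]:
    m=d['region'].astype(np.uint8); rr=cv2.minAreaRect(cv2.findNonZero(m)); print(n,round(d['score'],2),np.round(rr[0],1),np.round(rr[1],1),round(rr[2],1))
E
```

```text
380.895462501588 -0.09324285698181269 [[-0.014, -0.986, 0.167, 304.773], [-1.0, 0.017, 0.021, -152.525], [-0.023, -0.167, -0.986, 1130.72], [0.0, 0.0, 0.0, 1.0]]
press 0.94 [383.4 262. ] [34.2 30.4] 36.9
press 0.88 [330.1 239.4] [35.3 30.1] 77.2
press 0.79 [436.7 243.4] [34.7 32.9] 61.2
timer 0.88 [330.8 167.4] [83.7 44.9] 5.7
timer 0.5 [409.8 172.7] [20.9 40. ] 52.1
grill 0.7 [175.3 177.7] [ 94.4 142.2] 80.9
selector 0.61 [179.9 211. ] [12.2 18.7] 37.9
key_left 0.48 [311.1 167.7] [14.1  7.6] 21.8
key_right 0.43 [351.9 172.5] [14.1  6.9] 15.9
key_right 0.36 [329.9 239.1] [33.5 30.8] 78.7
```

View pics/crop1.png

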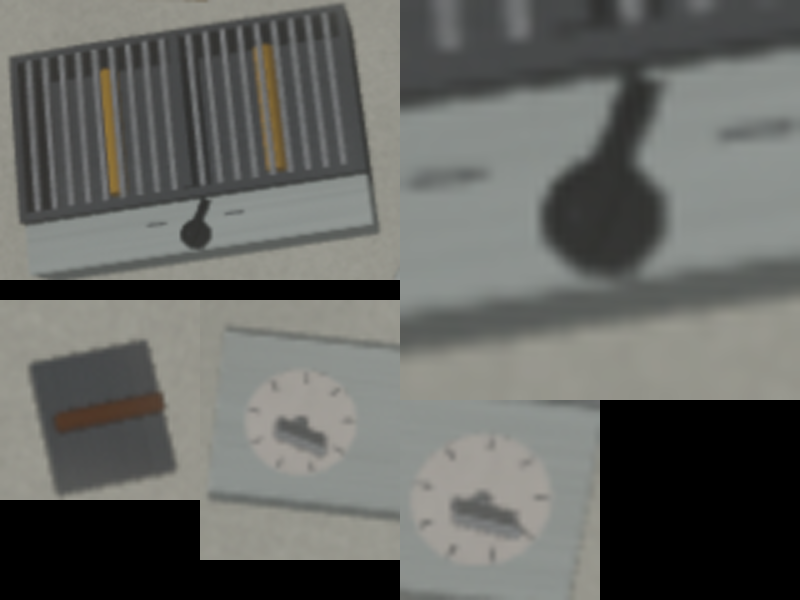

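The pointer leans to the right, about -0.44 rad relative to the grill. So I'll use the right grate and the right key. Next I need the wrist camera geometry for a closer view.

```bash
python3 - <<'E'
from h import *
w=vision.get_image('wrist'); print(w['fx'],w['k1'],np.round(w['hand_eye'],3).tolist())
a=vision.get_image('top')
g=lambda p,z: print(np.round(toz(p,z,a),1).tolist())
g([[318.7,240.5],[345,236]],61)   # press bar ends
g([[310+.0,227],[341,220],[349,252],[319.5,258.5]],14) # plate corners
g([[178.5,213.5],[182.8,200]],105)
g([[351.5,172]],90); g([[311,168]],90)
E
```

```text
343.0460161915279 -0.001421076756022621 [[0.0, -0.95, -0.312, 79.414], [1.0, 0.001, -0.001, 1.901], [0.001, -0.312, 0.95, -142.998], [0.0, 0.0, 0.0, 1.0]]
[[387.3, -246.3, 61.0], [398.6, -320.6, 61.0]]
[[431.1, -226.0, 14.0], [450.3, -318.1, 14.0], [355.8, -337.8, 14.0], [338.5, -251.2, 14.0]]
[[463.8, 140.4, 105.0], [501.4, 129.4, 105.0]]
[[575.9, -342.3, 90.0]]
[[589.5, -228.6, 90.0]]
```

```bash
cat >> h.py <<'E'
def plan(segs,vmax=33,wmax=.115):
    """segs: list of (x,y,z,yaw,grip_cm); prints rows padded to tens"""
    s=r.sense(); p=np.array(s['position'],float); y=float(s['tool_rot'][2]); rows=[]
    print('from',p.round(1),round(y,3))
    for x_,y_,z_,yw,g in segs:
        t=np.array([x_,y_,z_]); dy=yw-y
        n=max(1,int(np.ceil(max(np.linalg.norm(t-p)/vmax,abs(dy)/wmax))))
        for i in range(n):
            d=(t-p)/(n-i); a=(yw-y)/(n-i)
            l=(R.from_euler('xyz',[np.pi,0,y]).inv().apply(d)/10).round(2); a=round(a,3)
            rows.append([l.tolist(),-a,g]); p=p+R.from_euler('xyz',[np.pi,0,y]).apply(l*10); y+=a
    while len(rows)%10: rows.append([[0,0,0],0,rows[-1][2]])
    for i in range(0,len(rows),10): print(rows[i:i+10])
E
python3 - <<'E'
from h import *
plan([(570,200,330,1.67,8.5)])
E
```

```text
from [200.9 538.8 231.3] 2.785
[[[-2.9, -1.18, -0.62], 0.07, 8.5], [[-2.98, -0.97, -0.62], 0.07, 8.5], [[-3.04, -0.76, -0.62], 0.07, 8.5], [[-3.08, -0.55, -0.62], 0.07, 8.5], [[-3.11, -0.33, -0.62], 0.07, 8.5], [[-3.13, -0.11, -0.62], 0.07, 8.5], [[-3.13, 0.11, -0.61], 0.069, 8.5], [[-3.12, 0.32, -0.62], 0.07, 8.5], [[-3.08, 0.54, -0.61], 0.069, 8.5], [[-3.04, 0.75, -0.62], 0.07, 8.5]]
[[[-2.98, 0.96, -0.61], 0.069, 8.5], [[-2.91, 1.17, -0.62], 0.07, 8.5], [[-2.82, 1.36, -0.61], 0.069, 8.5], [[-2.72, 1.56, -0.62], 0.07, 8.5], [[-2.6, 1.74, -0.61], 0.069, 8.5], [[-2.47, 1.92, -0.62], 0.07, 8.5], [[0, 0, 0], 0, 8.5], [[0, 0, 0], 0, 8.5], [[0, 0, 0], 0, 8.5], [[0, 0, 0], 0, 8.5]]
```

Call:
carry_out:
  steps:
    - [[-2.9,-1.18,-0.62],0.07,8.5]
    - [[-2.98,-0.97,-0.62],0.07,8.5]
    - [[-3.04,-0.76,-0.62],0.07,8.5]
    - [[-3.08,-0.55,-0.62],0.07,8.5]
    - [[-3.11,-0.33,-0.62],0.07,8.5]
    - [[-3.13,-0.11,-0.62],0.07,8.5]
    - [[-3.13,0.11,-0.61],0.07,8.5]
    - [[-3.12,0.32,-0.62],0.07,8.5]
    - [[-3.08,0.54,-0.61],0.07,8.5]
    - [[-3.04,0.75,-0.62],0.07,8.5]

```text
t: 2.48
position: [432.4, 325.8, 293.6]
tool_rot: [3.141, -0.0, 2.081]
force: [-0.1, -0.1, 1.0]
gripper_width: 0.995
```

Call:
carry_out:
  steps:
    - [[-2.98,0.96,-0.61],0.07,8.5]
    - [[-2.91,1.17,-0.62],0.07,8.5]
    - [[-2.82,1.36,-0.61],0.07,8.5]
    - [[-2.72,1.56,-0.62],0.07,8.5]
    - [[-2.6,1.74,-0.61],0.07,8.5]
    - [[-2.47,1.92,-0.62],0.07,8.5]
    - [[0,0,0],0,8.5]
    - [[0,0,0],0,8.5]
    - [[0,0,0],0,8.5]
    - [[0,0,0],0,8.5]

```text
t: 3.32
position: [568.5, 200.2, 329.8]
tool_rot: [-3.141, -0.001, 1.666]
force: [-0.7, -0.2, 0.6]
gripper_width: 0.995
```

```bash
cat >> h.py <<'E'
def wrist(n=None):
    s=r.sense(); w=vision.get_image('wrist')
    T=np.eye(4); T[:3,:3]=R.from_euler('xyz',s['tool_rot']).as_matrix(); T[:3,3]=s['position']
    w['world_from_camera']=T@np.array(w['hand_eye'])
    if n: save(w,n); np.save('pics/'+n+'.npy',w['world_from_camera'])
    print('t',round(float(s['t']),2),np.round(s['position'],1),np.round(s['tool_rot'],3),np.round(s['force'],1))
    return w
E
python3 - <<'E'
from h import *
w=wrist('w1.png')
E
```

```text
t 3.32 [568.5 200.2 329.8] [-3.141e+00 -1.000e-03  1.666e+00] [-0.7 -0.2  0.6]
```

View pics/w1.png

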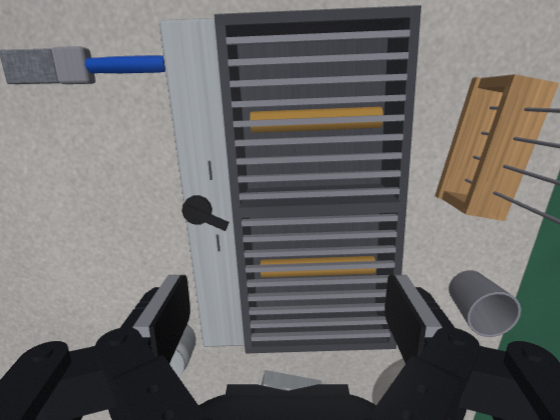

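The wrist view shows the knob at (197,211) with its tip at (228,227), pointing at the lower (right) half. The deck corners are at (163,20) and (204,346), and the rib is at row ~208.

```bash
python3 - <<'E'
from h import *
w=wrist()
W=np.load('pics/w1.png.npy'); w['world_from_camera']=W
near=toz([[163.5,20],[204.5,347]],85,w); print(near.round(1), np.linalg.norm(near[0]-near[1]))
far=toz([[419,6],[397.5,350]],100,w); print(far.round(1), np.linalg.norm(far[0]-far[1]))
rib=toz([[243,211],[400,206]],108,w); print('rib',rib.round(1))
print('knob',toz([[197,211],[228.5,227.5]],105,w).round(1))
d=near[0]-near[1]; yaw=np.arctan2(-d[0],d[1]); d=far[0]-far[1]; print(yaw,np.arctan2(-d[0],d[1]))
for nm,yaw in(('y',yaw),):
  c=near.mean(0)[:2]+130*np.array([np.cos(yaw),np.sin(yaw)]); Rz=np.array([[np.cos(yaw),-np.sin(yaw)],[np.sin(yaw),np.cos(yaw)]])
  print('grill',c, 'far-est', far.mean(0)[:2]-130*Rz[:,0],'gr',c+Rz@[30,-96])
  G=lambda q:proj(np.c_[(c+np.array(q)[:,:2]@Rz.T),np.array(q)[:,2]],w,W).round(1).tolist()
  print(G([[-130,200,85],[-130,-200,85],[-70,0,108],[120,0,108],[30,-96,100],[130,200,100],[130,-200,100],[-70,-200,100],[-70,200,100]]))
E
```

```text
t 3.37 [568.5 200.3 329.9] [-3.141 -0.     1.666] [ 0.4  0.3 -0. ]
[[430.9 343.6  85. ]
 [480.2 -52.1  85. ]] 398.77154002025804
[[679.6 376.5 100. ]
 [737.2 -19.6 100. ]] 400.27392983150264
rib [[524.2 156.8 108. ]
 [698.1 179.3 108. ]]
knob [[472.2 150.8 105. ]
 [508.5 134.2 105. ]]
0.12405444445812575 0.14438637774103735
grill [584.55107202 161.87856496] far-est [579.38006985 162.38933183] gr [626.19922931  70.32840934]
[[163.4, 19.3], [204.5, 347.4], [234.7, 213.2], [404.4, 208.7], [322.8, 283.0], [428.4, 7.2], [398.2, 350.6], [247.1, 354.1], [220.1, 13.9]]
```

```bash
python3 - <<'E'
from h import *
a=vision.get_image('top'); b=vision.get_image('scene')
yaw=.132;c=np.array([582,162]); Rz=np.array([[np.cos(yaw),-np.sin(yaw)],[np.sin(yaw),np.cos(yaw)]])
q=np.array([[-130,200,85],[-130,-200,85],[-70,0,108],[120,0,108],[30,-96,100],[130,200,100],[130,-200,100],[-70,-200,100],[-70,200,100]])
P=np.c_[c+q[:,:2]@Rz.T,q[:,2]]; P=np.r_[P,[[472,151,105],[508,134,105]]]
o=[]
for im,(x,y) in((a,(95,110)),(b,(295,105))):
  k=cv2.resize(im['frame'][y:y+160,x:x+160,::-1],None,fx=3.75,fy=3.75,interpolation=cv2.INTER_CUBIC)[:,:600]
  for u in proj(P,im): cv2.circle(k,tuple(np.int32((u-[x,y]+.5)*3.75)),3,(0,0,255),-1)
  o.append(cv2.resize(k,(400,400)))
cv2.imwrite('pics/ov.png',np.hstack(o))
E
```

```text
(no output)
```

View pics/ov.png

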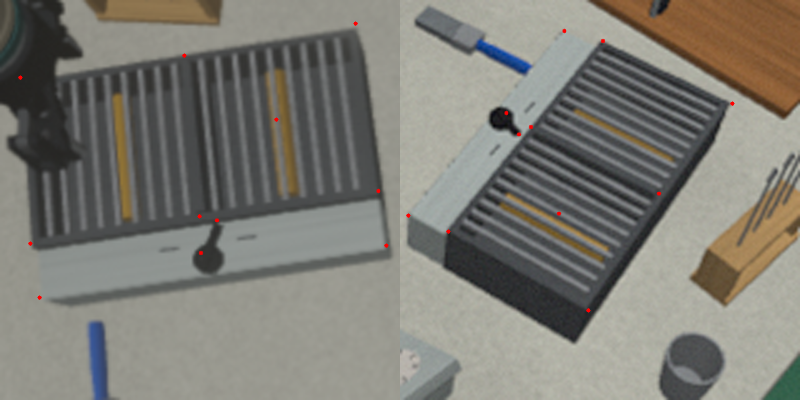

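```bash
python3 - <<'E'
from h import *
plan([(393,-275,200,1.77,8.5)],vmax=36)
E
```

```text
from [568.7 200.3 330.1] 1.666
[[[-3.04, -1.47, 0.87], -0.007, 8.5], [[-3.03, -1.49, 0.87], -0.007, 8.5], [[-3.02, -1.51, 0.87], -0.007, 8.5], [[-3.01, -1.53, 0.87], -0.007, 8.5], [[-3.0, -1.55, 0.87], -0.007, 8.5], [[-2.99, -1.57, 0.87], -0.007, 8.5], [[-2.98, -1.6, 0.87], -0.007, 8.5], [[-2.97, -1.62, 0.87], -0.007, 8.5], [[-2.96, -1.64, 0.86], -0.007, 8.5], [[-2.94, -1.66, 0.87], -0.007, 8.5]]
[[[-2.93, -1.68, 0.86], -0.007, 8.5], [[-2.92, -1.7, 0.87], -0.007, 8.5], [[-2.91, -1.71, 0.86], -0.007, 8.5], [[-2.9, -1.74, 0.87], -0.006, 8.5], [[-2.88, -1.75, 0.86], -0.007, 8.5], [[0, 0, 0], 0, 8.5], [[0, 0, 0], 0, 8.5], [[0, 0, 0], 0, 8.5], [[0, 0, 0], 0, 8.5], [[0, 0, 0], 0, 8.5]]
```

Call:
carry_out:
  steps:
    - [[-3.04,-1.47,0.87],-0.007,8.5]
    - [[-3.03,-1.49,0.87],-0.007,8.5]
    - [[-3.02,-1.51,0.87],-0.007,8.5]
    - [[-3.01,-1.53,0.87],-0.007,8.5]
    - [[-3.0,-1.55,0.87],-0.007,8.5]
    - [[-2.99,-1.57,0.87],-0.007,8.5]
    - [[-2.98,-1.6,0.87],-0.007,8.5]
    - [[-2.97,-1.62,0.87],-0.007,8.5]
    - [[-2.96,-1.64,0.86],-0.007,8.5]
    - [[-2.94,-1.66,0.87],-0.007,8.5]

```text
t: 4.35
position: [450.8, -117.9, 243.0]
tool_rot: [3.141, 0.0, 1.736]
force: [0.1, 0.2, -0.5]
gripper_width: 0.999
```

Call:
carry_out:
  steps:
    - [[-2.93,-1.68,0.86],-0.007,8.5]
    - [[-2.92,-1.7,0.87],-0.007,8.5]
    - [[-2.91,-1.71,0.86],-0.007,8.5]
    - [[-2.9,-1.74,0.87],-0.006,8.5]
    - [[-2.88,-1.75,0.86],-0.007,8.5]
    - [[0,0,0],0,8.5]
    - [[0,0,0],0,8.5]
    - [[0,0,0],0,8.5]
    - [[0,0,0],0,8.5]
    - [[0,0,0],0,8.5]

```text
t: 5.18
position: [393.7, -274.3, 200.3]
tool_rot: [3.141, 0.0, 1.771]
force: [-0.5, 1.5, -0.2]
gripper_width: 0.994
```

```bash
python3 - <<'E'
from h import *
w=wrist('w2.png')
for q in ['press','key_left','key_right','timer']:
  print(q,[(np.round(d['position'],1).tolist(),round(d['score'],2)) for d in finder.recognise(q,w)[:3]])
E
```

```text
t 5.18 [ 393.7 -274.3  200.3] [3.141 0.    1.771] [-0.5  1.5 -0.2]
press [([348.0, -559.1, 10.5], 0.78), ([342.5, -426.4, 16.3], 0.77), ([394.4, -275.5, 16.3], 0.71)]
key_left [([580.0, -227.5, 101.0], 0.87)]
key_right [([568.6, -336.3, 98.3], 0.56)]
timer [([584.2, -273.3, 54.4], 0.57)]
```

View pics/w2.png

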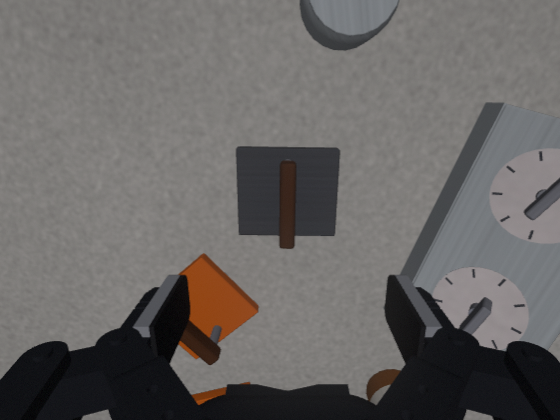

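The press is square to the tool. Its bar runs from (288,161) to (287,248), the plate corners are at (237,147) and (336,235), and both keys show on the right.

```bash
python3 - <<'E'
from h import *
w=wrist(); W=np.load('pics/w2.png.npy')
bar=toz([[288,160.5],[287,248]],61,w,W); print(bar.round(1),bar.mean(0),np.linalg.norm(bar[0]-bar[1]))
pl=toz([[236.5,147],[339.5,148],[336,236],[239.5,236]],14,w,W); print(pl.round(1),pl.mean(0))
d=bar[0]-bar[1]; print(np.arctan2(-d[0],d[1]))
E
```

```text
t 5.43 [ 393.4 -275.   200.1] [3.141 0.    1.77 ] [ 0.9 -0.7  0.2]
[[ 389.5 -242.6   61. ]
 [ 404.4 -320.2   61. ]] [ 396.98867096 -281.37490005   61.        ] 78.98771126438696
[[ 340.7 -247.7   14. ]
 [ 437.1 -229.1   14. ]
 [ 455.8 -317.7   14. ]
 [ 357.8 -337.6   14. ]] [ 397.84283733 -283.0148035    14.        ]
0.18974859212065892
```

```bash
python3 - <<'E'
from h import *
plan([(396.3,-282.3,36,1.763,8.5)],vmax=24)
E
```

```text
from [ 393.3 -275.1  200. ] 1.77
[[[-0.11, 0.02, 2.34], 0.001, 8.5], [[-0.11, 0.02, 2.34], 0.001, 8.5], [[-0.11, 0.02, 2.34], 0.001, 8.5], [[-0.11, 0.02, 2.35], 0.001, 8.5], [[-0.11, 0.03, 2.34], 0.001, 8.5], [[-0.11, 0.02, 2.35], 0.001, 8.5], [[-0.1, 0.03, 2.34], 0.001, 8.5], [[0, 0, 0], 0, 8.5], [[0, 0, 0], 0, 8.5], [[0, 0, 0], 0, 8.5]]
```

Call:
carry_out:
  steps:
    - [[-0.11,0.02,2.34],0.001,8.5]
    - [[-0.11,0.02,2.34],0.001,8.5]
    - [[-0.11,0.02,2.34],0.001,8.5]
    - [[-0.11,0.02,2.35],0.001,8.5]
    - [[-0.11,0.03,2.34],0.001,8.5]
    - [[-0.11,0.02,2.35],0.001,8.5]
    - [[-0.1,0.03,2.34],0.001,8.5]
    - [[0,0,0],0,8.5]
    - [[0,0,0],0,3]
    - [[0,0,0],0,2.5]
  newtons: 60

```text
t: 6.32
position: [396.8, -283.2, 36.8]
tool_rot: [3.141, 0.001, 1.762]
force: [-0.2, -0.7, 0.2]
gripper_width: 0.744
```

Call:
carry_out:
  steps:
    - [[0,0,0],0,2]
    - [[0,0,0],0,1.5]
    - [[0,0,0],0,1]
    - [[0,0,0],0,1]
    - [[0,0,0],0,1]
    - [[0,0,0],0,1]
    - [[0,0,0],0,1]
    - [[0,0,0],0,1]
    - [[0,0,0],0,1]
    - [[0,0,0],0,1]

```text
t: 7.15
position: [396.3, -283.1, 36.9]
tool_rot: [3.141, 0.001, 1.762]
force: [-1.2, 0.4, 5.3]
gripper_width: 0.152
```

Call:
carry_out:
  steps:
    - [[0,0,-1],0,1]
    - [[0,0,-2],0,1]
    - [[0,0,-3],0,1]
    - [[0,0,-3],0,1]
    - [[0,0,-3],0,1]
    - [[0,0,-3],0,1]
    - [[0,0,-3],0,1]
    - [[0,0,-2],0,1]
    - [[0,0,0],0,1]
    - [[0,0,0],0,1]

```text
t: 7.98
position: [395.9, -282.4, 235.7]
tool_rot: [3.141, 0.0, 1.762]
force: [0.5, 0.4, -6.0]
gripper_width: 0.153
```

```bash
python3 - <<'E'
from h import *
w=wrist('w3.png'); s=r.sense(); print(s['gripper_width']*85, s['force'])
plan([(622.5,69.5,240,1.703,1.0)],vmax=32)
E
```

```text
t 7.98 [ 395.9 -282.4  235.7] [3.141 0.    1.762] [ 0.5  0.4 -6. ]
12.492677208523006 [-0.3285831   0.19718726 -4.75922192]
from [ 395.1 -281.7  234.3] 1.762
[[[2.15, 2.07, -0.04], 0.004, 1.0], [[2.16, 2.06, -0.04], 0.004, 1.0], [[2.17, 2.05, -0.04], 0.004, 1.0], [[2.18, 2.05, -0.04], 0.004, 1.0], [[2.19, 2.04, -0.04], 0.004, 1.0], [[2.2, 2.03, -0.04], 0.004, 1.0], [[2.2, 2.02, -0.04], 0.004, 1.0], [[2.21, 2.01, -0.04], 0.004, 1.0], [[2.22, 2.0, -0.04], 0.004, 1.0], [[2.23, 1.99, -0.04], 0.005, 1.0]]
[[[2.24, 1.98, -0.04], 0.004, 1.0], [[2.25, 1.97, -0.04], 0.005, 1.0], [[2.26, 1.96, -0.04], 0.004, 1.0], [[2.26, 1.95, -0.05], 0.005, 1.0], [[0, 0, 0], 0, 1.0], [[0, 0, 0], 0, 1.0], [[0, 0, 0], 0, 1.0], [[0, 0, 0], 0, 1.0], [[0, 0, 0], 0, 1.0], [[0, 0, 0], 0, 1.0]]
```

View pics/w3.png

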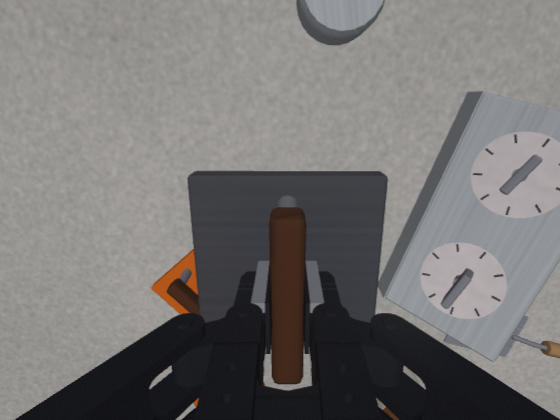

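The press is held level and centred in the pads; the plate edge is at row 172, square to the image. Moving to the right grate.

Call:
carry_out:
  steps:
    - [[2.15,2.07,-0.04],0.004,1.0]
    - [[2.16,2.06,-0.04],0.004,1.0]
    - [[2.17,2.05,-0.04],0.004,1.0]
    - [[2.18,2.05,-0.04],0.004,1.0]
    - [[2.19,2.04,-0.04],0.004,1.0]
    - [[2.2,2.03,-0.04],0.004,1.0]
    - [[2.2,2.02,-0.04],0.004,1.0]
    - [[2.21,2.01,-0.04],0.004,1.0]
    - [[2.22,2.0,-0.04],0.004,1.0]
    - [[2.23,1.99,-0.04],0.005,1.0]

```text
t: 8.87
position: [557.4, -30.1, 236.5]
tool_rot: [-3.136, -0.002, 1.721]
force: [0.8, 0.1, -4.5]
gripper_width: 0.149
```

Call:
carry_out:
  steps:
    - [[2.24,1.98,-0.04],0.004,1.0]
    - [[2.25,1.97,-0.04],0.005,1.0]
    - [[2.26,1.96,-0.04],0.004,1.0]
    - [[2.26,1.95,-0.05],0.005,1.0]
    - [[0,0,0],0,1.0]
    - [[0,0,0],0,1.0]
    - [[0,0,0],0,1.0]
    - [[0,0,0],0,1.0]
    - [[0,0,0],0,1.0]
    - [[0,0,0],0,1.0]

```text
t: 9.7
position: [622.9, 67.7, 241.4]
tool_rot: [-3.141, -0.0, 1.702]
force: [-0.3, 0.8, -3.9]
gripper_width: 0.15
```

```bash
python3 - <<'E'
from h import *
w=wrist('w4.png')
W=np.load('pics/w3.png.npy'); e=toz([[189,172],[385,172]],212.8,w,W); t=np.array([395.9,-282.4]); ps=1.762
print('edge in tool',(e[:,:2]-t)@np.array([np.cos(ps),np.sin(ps)]),(e[:,:2]-t)@np.array([np.sin(ps),-np.cos(ps)]))
E
```

```text
t 9.7 [622.9  67.7 241.4] [-3.141 -0.     1.702] [-0.3  0.8 -3.9]
edge in tool [46.54220438 46.53192312] [-46.75030762  49.47457566]
```

View pics/w4.png

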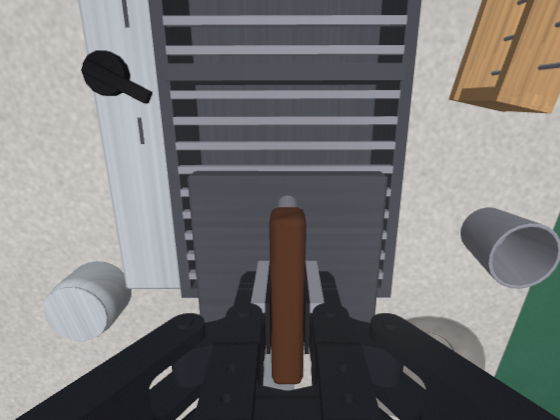

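```bash
python3 - <<'E'
from h import *
w=wrist(); W=np.load('pics/w4.png.npy'); t=np.array([622.9,67.7]); ps=1.702
A=np.array([[np.cos(ps),np.sin(ps)],[np.sin(ps),-np.cos(ps)]])
f=lambda p,z: print(((toz(p,z,w,W)[:,:2]-t)@A.T).round(1).tolist())
f([[180,72],[400,72]],108)      # rib centre: expect toolx = +96
f([[190,297],[385,297]],100)    # outer end: expect -104
f([[151,10],[177.5,240]],100)    # deck/frame boundary: tooly expect -100
f([[400,200],[393,290]],100)    # far outer: +100
f([[110,140],[132,288]],85)    # near edge: -160
E
```

```text
t 9.75 [623.1  67.8 241.7] [-3.142  0.     1.702] [-0.4  0.6 -4.4]
[[99.6, -78.9], [99.6, 85.8]]
[[-98.8, -91.2], [-98.8, 94.4]]
[[142.4, -98.4], [-40.1, -97.2]]
[[-2.7, 98.8], [-91.3, 101.3]]
[[46.8, -151.2], [-98.1, -152.8]]
```

Call:
carry_out:
  steps:
    - [[0.3,0,1],0,1]
    - [[0,0,2],0,1]
    - [[0,0,2],0,1]
    - [[0,0,2],0,1]
    - [[0,0,1.5],0,1]
    - [[0,0,0.7],0,1]
    - [[0,0,0.3],0,1]
    - [[0,0,0],0,1]
    - [[0,0,0],0,1]
    - [[0,0,0],0,1]

```text
t: 10.63
position: [624.0, 71.6, 147.9]
tool_rot: [3.139, 0.0, 1.703]
force: [1.0, -0.3, -5.1]
gripper_width: 0.148
```

Call:
carry_out:
  steps:
    - [[0,0,0.1],0,1]
    - [[0,0,0.1],0,1]
    - [[0,0,0.1],0,1]
    - [[0,0,0.1],0,1]
    - [[0,0,0.1],0,1]
    - [[0,0,0],0,1]
    - [[0,0,0],0,1]
    - [[0,0,0],0,1]
    - [[0,0,0],0,1]
    - [[0,0,0],0,1]

```text
t: 11.47
position: [623.1, 71.5, 141.6]
tool_rot: [3.141, -0.0, 1.703]
force: [0.1, -0.4, -4.3]
gripper_width: 0.15
```

Call:
carry_out:
  steps:
    - [[0,0,0.05],0,1]
    - [[0,0,0.05],0,1]
    - [[0,0,0.05],0,1]
    - [[0,0,0.05],0,1]
    - [[0,0,0.05],0,1]
    - [[0,0,0],0,1]
    - [[0,0,0],0,1]
    - [[0,0,0],0,1]
    - [[0,0,0],0,1]
    - [[0,0,0],0,1]

```text
t: 12.3
position: [623.1, 71.6, 139.2]
tool_rot: [3.141, -0.0, 1.703]
force: [0.6, 0.5, -4.2]
gripper_width: 0.148
```

Call:
carry_out:
  steps:
    - [[0,0,0.05],0,1]
    - [[0,0,0.05],0,1]
    - [[0,0,0.05],0,1]
    - [[0,0,0],0,1]
    - [[0,0,0],0,1]
    - [[0,0,0],0,1]
    - [[0,0,0],0,1]
    - [[0,0,0],0,1]
    - [[0,0,0],0,1]
    - [[0,0,0],0,1]

```text
t: 13.13
position: [623.1, 71.6, 137.6]
tool_rot: [3.141, -0.0, 1.703]
force: [-0.9, 0.3, -4.3]
gripper_width: 0.15
```

Call:
carry_out:
  steps:
    - [[0,0,0.05],0,1]
    - [[0,0,0.05],0,1]
    - [[0,0,0],0,1]
    - [[0,0,0],0,1]
    - [[0,0,0],0,1]
    - [[0,0,0],0,1]
    - [[0,0,0],0,1]
    - [[0,0,0],0,1]
    - [[0,0,0],0,1]
    - [[0,0,0],0,1]

```text
t: 13.97
position: [623.1, 71.7, 137.0]
tool_rot: [3.141, -0.0, 1.703]
force: [-1.4, -0.1, 1.3]
gripper_width: 0.151
```

```bash
python3 - <<'E'
from h import *
print(np.mean([r.sense()['force'] for _ in range(3)],0), r.sense()['wrist_torque'])
E
```

```text
[-1.39266051 -0.14555568  1.3390893 ] [ 0.06843513  0.25067855 -0.04368558]
```

Contact: the load has gone from the wrist. Releasing and rising.

Call:
carry_out:
  steps:
    - [[0,0,0],0,1.4]
    - [[0,0,0],0,1.8]
    - [[0,0,0],0,2.5]
    - [[0,0,0],0,4]
    - [[0,0,0],0,5]
    - [[0,0,0],0,5]
    - [[0,0,0],0,5]
    - [[0,0,0],0,5]
    - [[0,0,0],0,5]
    - [[0,0,-0.5],0,5]

```text
t: 14.8
position: [622.3, 71.6, 140.8]
tool_rot: [-3.14, -0.0, 1.703]
force: [0.2, 0.7, -0.1]
gripper_width: 0.583
```

Call:
carry_out:
  steps:
    - [[0,0,-1],0,5]
    - [[0,0,-1.5],0,5]
    - [[0,0,-2],0,5]
    - [[0,0,-3],0,5]
    - [[0,0,-3],0,5]
    - [[0,0,-2],0,5]
    - [[0,0,-1],0,5]
    - [[0,0,0],0,5]
    - [[0,0,0],0,5]
    - [[0,0,0],0,5]

```text
t: 15.63
position: [622.2, 71.6, 275.0]
tool_rot: [-3.139, -0.0, 1.703]
force: [-0.4, -0.4, 0.1]
gripper_width: 0.586
```

```bash
python3 - <<'E'
from h import *
w=wrist('w5.png'); s=r.sense(); print(s['gripper_width'])
plan([(560,-290,250,1.50,5.0)],vmax=32)
E
```

```text
t 15.63 [622.2  71.6 275. ] [-3.139 -0.     1.703] [-0.4 -0.4  0.1]
0.5842556629708094
from [622.1  71.5 274.6] 1.703
[[[-2.92, -0.91, 0.21], 0.017, 5.0], [[-2.93, -0.86, 0.2], 0.017, 5.0], [[-2.95, -0.81, 0.21], 0.017, 5.0], [[-2.96, -0.76, 0.2], 0.017, 5.0], [[-2.97, -0.71, 0.21], 0.017, 5.0], [[-2.99, -0.66, 0.2], 0.017, 5.0], [[-3.0, -0.61, 0.21], 0.017, 5.0], [[-3.0, -0.55, 0.2], 0.017, 5.0], [[-3.02, -0.5, 0.21], 0.017, 5.0], [[-3.02, -0.45, 0.2], 0.017, 5.0]]
[[[-3.03, -0.41, 0.21], 0.016, 5.0], [[-3.04, -0.35, 0.2], 0.017, 5.0], [[0, 0, 0], 0, 5.0], [[0, 0, 0], 0, 5.0], [[0, 0, 0], 0, 5.0], [[0, 0, 0], 0, 5.0], [[0, 0, 0], 0, 5.0], [[0, 0, 0], 0, 5.0], [[0, 0, 0], 0, 5.0], [[0, 0, 0], 0, 5.0]]
```

View pics/w5.png

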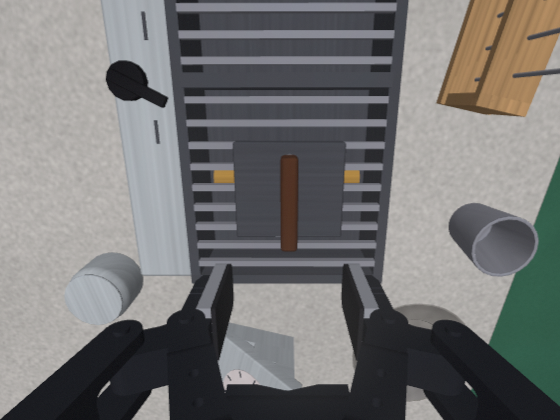

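The press sits flat in the right half, between the rib (row 78) and the end frame (row 283). Now the timer.

Call:
carry_out:
  steps:
    - [[-2.92,-0.91,0.21],0.017,5.0]
    - [[-2.93,-0.86,0.2],0.017,5.0]
    - [[-2.95,-0.81,0.21],0.017,5.0]
    - [[-2.96,-0.76,0.2],0.017,5.0]
    - [[-2.97,-0.71,0.21],0.017,5.0]
    - [[-2.99,-0.66,0.2],0.017,5.0]
    - [[-3.0,-0.61,0.21],0.017,5.0]
    - [[-3.0,-0.55,0.2],0.017,5.0]
    - [[-3.02,-0.5,0.21],0.017,5.0]
    - [[-3.02,-0.45,0.2],0.017,5.0]

```text
t: 16.52
position: [570.2, -230.8, 254.1]
tool_rot: [-3.139, -0.002, 1.532]
force: [0.2, -0.9, 0.4]
gripper_width: 0.585
```

Call:
carry_out:
  steps:
    - [[-3.03,-0.41,0.21],0.016,5.0]
    - [[-3.04,-0.35,0.2],0.017,5.0]
    - [[0,0,0],0,5.0]
    - [[0,0,0],0,5.0]
    - [[0,0,0],0,5.0]
    - [[0,0,0],0,5.0]
    - [[0,0,0],0,5.0]
    - [[0,0,0],0,5.0]
    - [[0,0,0],0,5.0]
    - [[0,0,0],0,5.0]

```text
t: 17.35
position: [561.2, -289.4, 252.2]
tool_rot: [3.141, 0.0, 1.501]
force: [-0.5, 0.8, -0.1]
gripper_width: 0.581
```

```bash
python3 - <<'E'
from h import *
w=wrist('w6.png')
for q in ['key_left','key_right','timer']:
  print(q,[(np.round(d['position'],1).tolist(),round(d['score'],2)) for d in finder.recognise(q,w)[:3]])
f=w['frame'][:,:,::-1]
cv2.imwrite('pics/w6c.png',cv2.resize(f[60:360,100:460],(720,600),interpolation=cv2.INTER_CUBIC))
E
```

```text
t 17.35 [ 561.2 -289.4  252.2] [3.141 0.    1.501] [-0.5  0.8 -0.1]
key_left [([591.8, -225.3, 98.9], 0.64)]
key_right [([580.1, -339.6, 95.0], 0.61)]
timer [([611.4, -260.5, 76.4], 0.73), ([418.4, -130.7, 59.5], 0.29)]
```

View pics/w6c.png

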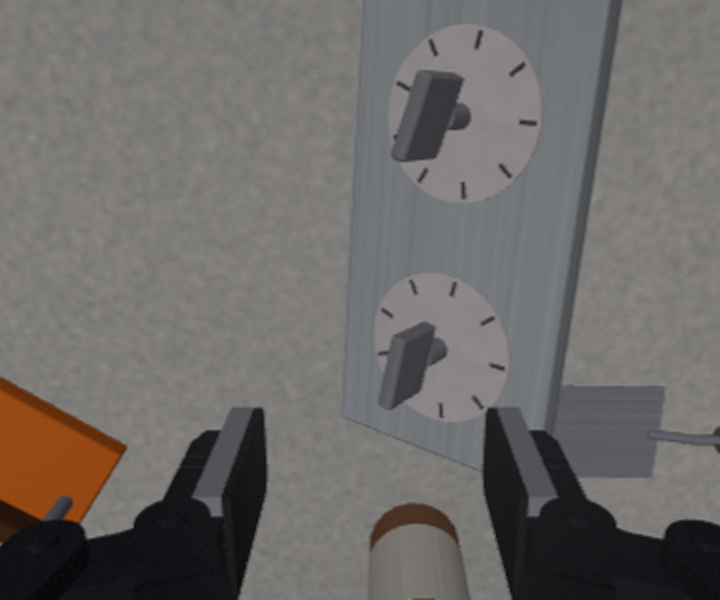

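The crop shows the right dial at about (442,347) with its wing from roughly (435,325) to (385,408), and the left dial at (465,113). I'll work out the key axis from the dials and compare it with the model.

```bash
cat > k.py <<'E'
from h import *
w=wrist(); W=np.load('pics/w6.png.npy')
for z in (62,65,68,72):
  d=toz([[332.5,116.5],[321,233.5]],z,w,W); print(z,d.round(1).tolist(),round(np.linalg.norm(d[0]-d[1]),1))
d=toz([[332.5,116.5],[321,233.5]],65,w,W)
v=d[0]-d[1]; yaw=np.arctan2(-v[0],v[1]); print('yaw',yaw)
cr=toz([[100+620/2,60],[100+558/2,60+385/2]],100,w,W); u=cr[0]-cr[1]; print('back edge yaw',np.arctan2(-u[0],u[1]))
fr=toz([[100+365/2,60],[100+343/2,60+415/2]],30,w,W); u=fr[0]-fr[1]; print('front edge yaw',np.arctan2(-u[0],u[1]),fr.round(1).tolist(),cr.round(1).tolist())
a=np.deg2rad(35)
def wing(base,yaw,th):
    B=R.from_euler('z',yaw).as_matrix()@R.from_euler('y',-a).as_matrix()@R.from_euler('z',-th).as_matrix()
    c=base+B[:,2]*30
    return c,np.array([c+B@[i*4,j*19,k*15] for k in(1,-1) for i,j in((1,1),(1,-1),(-1,-1),(-1,1))])
if __name__=='__main__':
  for th in (0,.2,.4):
    c,P=wing(d[1],yaw,th); print(th,c.round(1),((proj(P,w,W)-[100,60])*2).round(0).tolist())
  c,P=wing(d[0],yaw,.2); print('left',c.round(1))
E
python3 k.py
```

```text
t 17.55 [ 561.1 -289.9  252.1] [3.141 0.    1.5  ] [0.2 0.2 0.1]
62 [[609.4, -227.8, 62.0], [594.1, -345.1, 62.0]] 118.3
65 [[609.0, -227.6, 65.0], [593.8, -343.8, 65.0]] 117.3
68 [[608.7, -227.4, 68.0], [593.6, -342.6, 68.0]] 116.2
72 [[608.2, -227.2, 72.0], [593.3, -341.0, 72.0]] 114.8
yaw -0.1302419829136727
back edge yaw -0.13305469236518094
front edge yaw -0.13155053141564557 [[566.1, -172.7, 30.0], [536.4, -397.5, 30.0]] [[667.1, -186.6, 100.0], [644.9, -352.6, 100.0]]
0 [ 576.8 -341.6   89.6] [[405.0, 338.0], [399.0, 413.0], [385.0, 408.0], [390.0, 333.0], [438.0, 322.0], [431.0, 392.0], [417.0, 387.0], [424.0, 318.0]]
0.2 [ 576.8 -341.6   89.6] [[411.0, 342.0], [392.0, 411.0], [378.0, 403.0], [397.0, 335.0], [444.0, 326.0], [424.0, 391.0], [411.0, 383.0], [430.0, 319.0]]
0.4 [ 576.8 -341.6   89.6] [[417.0, 348.0], [385.0, 408.0], [373.0, 397.0], [404.0, 338.0], [450.0, 331.0], [418.0, 388.0], [406.0, 378.0], [437.0, 321.0]]
left [ 592.  -225.3   89.6]
```

```bash
python3 - <<'E'
from h import *
plan([(575,-342,160,1.242,3.5),(575,-342,84,1.242,3.5)],vmax=28)
E
```

```text
from [ 561. -290.  252.] 1.5
[[[-1.27, 0.44, 2.3], 0.064, 3.5], [[-1.24, 0.52, 2.3], 0.065, 3.5], [[-1.21, 0.6, 2.3], 0.064, 3.5], [[-1.17, 0.68, 2.3], 0.065, 3.5], [[0.0, -0.0, 2.53], -0.0, 3.5], [[0.0, -0.0, 2.54], -0.0, 3.5], [[0.0, -0.0, 2.53], -0.0, 3.5], [[0, 0, 0], 0, 3.5], [[0, 0, 0], 0, 3.5], [[0, 0, 0], 0, 3.5]]
```

Call:
carry_out:
  steps:
    - [[-1.27,0.44,2.3],0.064,3.5]
    - [[-1.24,0.52,2.3],0.065,3.5]
    - [[-1.21,0.6,2.3],0.064,3.5]
    - [[-1.17,0.68,2.3],0.065,3.5]
    - [[0,0,2.5],0,3.5]
    - [[0,0,1],0,3.5]
    - [[0,0,0],0,3.5]
    - [[0,0,0],0,3.5]
    - [[0,0,0],0,3.5]
    - [[0,0,0],0,3.5]
  newtons: 50

```text
t: 18.43
position: [576.0, -342.5, 127.2]
tool_rot: [3.138, 0.001, 1.242]
force: [-1.0, 0.5, 1.0]
gripper_width: 0.41
```

```bash
python3 - <<'E'
from h import *
w=wrist('w7.png'); print(r.sense()['gripper_width']*85)
from k import wing
c,P=wing(np.array([592.5,-343.8,65]),-.131,.24); print(c)
f=w['frame'][:,:,::-1].copy()
for u in proj(P,w): cv2.circle(f,tuple(np.int32(u.round())),2,(0,0,255),-1)
cv2.imwrite('pics/w7c.png',f)
E
```

```text
t 18.43 [ 576.  -342.5  127.2] [3.138e+00 1.000e-03 1.242e+00] [-1.   0.5  1. ]
35.076684386510586
t 18.48 [ 575.9 -342.4  127. ] [3.138e+00 1.000e-03 1.242e+00] [ 0.5 -0.8  0.2]
62 [[609.4, -227.8, 62.0], [594.1, -345.1, 62.0]] 118.3
65 [[609.0, -227.6, 65.0], [593.8, -343.8, 65.0]] 117.3
68 [[608.7, -227.4, 68.0], [593.6, -342.6, 68.0]] 116.2
72 [[608.2, -227.2, 72.0], [593.3, -341.0, 72.0]] 114.8
yaw -0.1302419829136727
back edge yaw -0.13305469236518094
front edge yaw -0.13155053141564557 [[566.1, -172.7, 30.0], [536.4, -397.5, 30.0]] [[667.1, -186.6, 100.0], [644.9, -352.6, 100.0]]
[ 575.44014306 -341.55228634   89.57456133]
```

View pics/w7c.png

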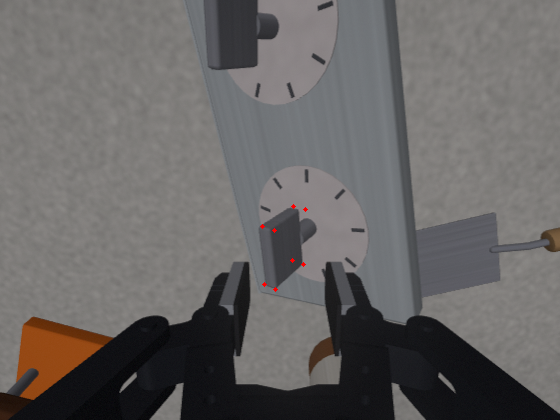

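The projected wing model (red dots) sits within a pixel or two of the right key's wing at (280,250), centred between the fingers. I'll descend, grip and start winding.

Call:
carry_out:
  steps:
    - [[0,0,1],0,3.5]
    - [[0,0,1],0,3.5]
    - [[0,0,1],0,3.5]
    - [[0,0,0.8],0,3.5]
    - [[0,0,0.6],0,3.5]
    - [[0,0,0],0,3.5]
    - [[0,0,0],0,3.5]
    - [[0,0,0],0,3.5]
    - [[0,0,0],0,3.5]
    - [[0,0,0],0,3.5]

```text
t: 19.37
position: [575.3, -342.4, 81.6]
tool_rot: [3.14, 0.0, 1.242]
force: [0.1, 0.3, -0.2]
gripper_width: 0.414
```

Call:
carry_out:
  steps:
    - [[0,0,0],0,3]
    - [[0,0,0],0,2.5]
    - [[0,0,0],0,2.2]
    - [[0,0,0],0,2]
    - [[0,0,0],0,1.6]
    - [[0,0,0],0,1]
    - [[0,0,0],0,0.5]
    - [[0,0,0],0,0.4]
    - [[0,0,0],0,0.4]
    - [[0,0,0],0,0.4]

```text
t: 20.2
position: [572.9, -341.2, 82.5]
tool_rot: [-3.138, -0.0, 1.242]
force: [-8.6, 4.2, 8.4]
gripper_width: 0.21
```

Call:
carry_out:
  steps:
    - [[0,0,0],0.08,0.4]
    - [[0,0,0],0.08,0.4]
    - [[0,0,0],0.08,0.4]
    - [[0,0,0],0.08,0.4]
    - [[0,0,0],0.08,0.4]
    - [[0,0,0],0.08,0.4]
    - [[0,0,0],0.08,0.4]
    - [[0,0,0],0.08,0.4]
    - [[0,0,0],0.08,0.4]
    - [[0,0,0],0.08,0.4]

```text
t: 21.03
position: [571.3, -342.3, 84.2]
tool_rot: [-3.14, 0.005, 0.438]
force: [-12.8, 0.8, 15.4]
gripper_width: 0.137
```

```bash
python3 - <<'E'
from h import *
w=wrist('w8.png'); s=r.sense(); print(s['gripper_width']*85,s['wrist_torque'])
E
```

```text
t 21.03 [ 571.3 -342.3   84.2] [-3.14   0.005  0.438] [-12.8   0.8  15.4]
11.057960925111667 [-0.2902177   1.51157969 -0.38317412]
```

Call:
carry_out:
  steps:
    - [[-0.1,0,-0.1],0.08,0.4]
    - [[0,0,0],0.08,0.4]
    - [[0,0,0],0.08,0.4]
    - [[0,0,0],0.08,0.4]
    - [[0,0,0],0.08,0.4]
    - [[0,0,0],0.08,0.4]
    - [[0,0,0],0.08,0.4]
    - [[0,0,0],0.08,0.4]
    - [[0,0,0],0,0.4]
    - [[0,0,0],0,0.4]

```text
t: 21.92
position: [571.0, -341.7, 84.1]
tool_rot: [-3.141, 0.005, -0.197]
force: [-10.8, 1.4, 13.6]
gripper_width: 0.084
```

```bash
python3 - <<'E'
from h import *
w=wrist('w9.png'); s=r.sense(); print(s['gripper_width']*85,s['wrist_torque'],s['joint_positions'].round(2) if hasattr(s['joint_positions'],'round') else s['joint_positions'])
E
```

```text
t 21.92 [ 571.  -341.7   84.1] [-3.141  0.005 -0.197] [-10.8   1.4  13.6]
7.042493719461197 [0.83653953 1.11085211 0.3535824 ] [-0.64  0.51  1.5  -0.    1.13  1.13]
```

Call:
carry_out:
  steps:
    - [[0,0,0],0.08,0.4]
    - [[0,0,0],0.08,0.4]
    - [[0,0,0],0.08,0.4]
    - [[0,0,0],0.08,0.4]
    - [[0,0,0],0.08,0.4]
    - [[0,0,0],0.08,0.4]
    - [[0,0,0],0.08,0.4]
    - [[0,0,0],0.08,0.4]
    - [[0,0,0],0.08,0.4]
    - [[0,0,0],0,0.4]

```text
t: 22.8
position: [570.4, -339.7, 85.4]
tool_rot: [3.14, 0.008, -0.916]
force: [-14.3, 4.0, 21.3]
gripper_width: 0.081
```

```bash
python3 - <<'E'
from h import *
w=wrist('w10.png'); s=r.sense(); print(s['gripper_width']*85,s['wrist_torque'])
E
```

```text
t 22.8 [ 570.4 -339.7   85.4] [ 3.14   0.008 -0.916] [-14.3   4.   21.3]
6.8920107190060635 [3.08461739 0.90807025 1.8108529 ]
```

Call:
carry_out:
  steps:
    - [[0,0,0],0,0.4]
    - [[0,0,0],0.06,0.4]
    - [[0,0,0],0.06,0.4]
    - [[0,0,0],0.06,0.4]
    - [[0,0,0],0.04,0.4]
    - [[0,0,0],0,0.4]
    - [[0,0,0],0,0.4]
    - [[0,0,0],0,0.4]
    - [[0,0,0],0,0.4]
    - [[0,0,0],0,0.4]
  newtons: 40

```text
t: 23.68
position: [566.7, -336.2, 88.9]
tool_rot: [3.134, 0.015, -1.136]
force: [-22.6, 15.6, 43.2]
gripper_width: 0.083
```

```bash
python3 - <<'E'
from h import *
w=wrist('w11.png'); s=r.sense(); print(s['gripper_width']*85,s['wrist_torque'])
for n in('top','scene'):
  im=vision.get_image(n); save(im,n+'2.png')
  for q in('key_left','key_right'):
    for d in finder.silhouettes(q,im)[:2]:
      m=d['region'].astype(np.uint8); rr=cv2.minAreaRect(cv2.findNonZero(m)); print(n,q,round(d['score'],2),np.round(rr[0],1),np.round(rr[1],1),round(rr[2],1))
E
```

```text
t 23.68 [ 566.7 -336.2   88.9] [ 3.134  0.015 -1.136] [-22.6  15.6  43.2]
6.748140191731892 [3.35501441 3.15174905 0.68118093]
scene key_left 0.18 [256.2 271.2] [12.   7.1] 45.0
scene key_right 0.38 [256.3 271.1] [13.   6.7] 63.4
```

Upward force is growing because the flat pads bind on the tilting wing. I'll let go, rise and look.

Call:
carry_out:
  steps:
    - [[0,0,-0.2],0,1]
    - [[0,0,-0.2],0,1.5]
    - [[0,0,0],0,2.5]
    - [[0,0,0],0,3.5]
    - [[0,0,0],0,3.5]
    - [[0,0,0],0,3.5]
    - [[0,0,0],0,3.5]
    - [[0,0,0],0,3.5]
    - [[0,0,0],0,3.5]
    - [[0,0,0],0,3.5]

```text
t: 24.87
position: [574.2, -342.6, 85.7]
tool_rot: [-3.142, 0.0, -1.138]
force: [-0.3, -0.2, -0.2]
gripper_width: 0.41
```

Call:
carry_out:
  steps:
    - [[0,0,-1],0,3.5]
    - [[0,0,-1.5],0,3.5]
    - [[0,0,-2],0,3.5]
    - [[0,0,-2],0,3.5]
    - [[0,0,-2],0,3.5]
    - [[0,0,-1],0,3.5]
    - [[0,0,0],0,3.5]
    - [[0,0,0],0,3.5]
    - [[0,0,0],0,3.5]
    - [[0,0,0],0,3.5]

```text
t: 25.7
position: [573.3, -342.0, 179.3]
tool_rot: [3.14, 0.003, -1.138]
force: [0.6, 0.4, -0.6]
gripper_width: 0.412
```

```bash
cat > ang.py <<'E'
from k import *
import sys
w=wrist(sys.argv[1]); W=w['world_from_camera']; print(r.sense()['gripper_width'])
base=np.array([592.5,-343.8,65])
for d in finder.silhouettes('key_right',w)[:4]:
    m=d['region'].astype(np.uint8); n=m.sum(); cx=cv2.moments(m,True); print('sil',round(d['score'],2),n,round(cx['m10']/n),round(cx['m01']/n))
    best=[]
    for th in np.arange(1.0,2.9,.05):
        for dx in range(-4,5,2):
          for dy in range(-4,5,2):
            c,P=wing(base+[dx,dy,0],-.131,th); q=np.zeros_like(m); cv2.fillConvexPoly(q,cv2.convexHull(np.int32(proj(P,w,W).round())),1)
            best.append(((q&m).sum()/max(1,(q|m).sum()),round(th,2),dx,dy))
    print(sorted(best)[::-1][:6])
E
python3 ang.py w12.png | grep -v '\[\[\|yaw'
```

```text
t 25.7 [ 573.3 -342.   179.3] [ 3.140e+00  3.000e-03 -1.138e+00] [ 0.6  0.4 -0.6]
t 25.75 [ 573.4 -342.   179.4] [ 3.140e+00  3.000e-03 -1.138e+00] [-0.3  0.  -0.7]
0.4101107703565764
sil 0.89 1600 286 212
[(np.float64(0.8361223312175419), np.float64(2.45), 0, 0), (np.float64(0.8336283185840708), np.float64(2.4), 0, 0), (np.float64(0.830335731414868), np.float64(2.35), 0, 0), (np.float64(0.8203033838973163), np.float64(2.4), -2, 0), (np.float64(0.8102743724460012), np.float64(2.4), -2, 2), (np.float64(0.809863339275104), np.float64(2.35), -2, 2)]
```

The silhouette fit gives about 2.4 rad, and the tool yaw implies about 2.49. That's close to the stop but not certain, so I'll regrip lightly and drive on to feel it.

Call:
carry_out:
  steps:
    - [[0,0,2],-0.07,3.5]
    - [[0,0,2],-0.07,3.5]
    - [[0,0,2],0,3.5]
    - [[0,0,1.5],0,3.5]
    - [[0,0,1],0,3.5]
    - [[0,0,0.7],0,3.5]
    - [[0,0,0.3],0,3.5]
    - [[0,0,0],0,3.5]
    - [[0,0,0],0,3.5]
    - [[0,0,0],0,3.5]
  newtons: 30

```text
t: 26.68
position: [574.7, -343.0, 87.1]
tool_rot: [-3.141, -0.002, -0.998]
force: [0.3, -0.3, -0.7]
gripper_width: 0.407
```

Call:
carry_out:
  steps:
    - [[0,0,0],0,3]
    - [[0,0,0],0,2.5]
    - [[0,0,0],0,2]
    - [[0,0,0],0,1.5]
    - [[0,0,0],0,1]
    - [[0,0,0],0,0.5]
    - [[0,0,0],0,0.4]
    - [[0,0,0],0,0.4]
    - [[0,0,0],0,0.4]
    - [[0,0,0],0,0.4]

```text
t: 27.52
position: [572.4, -344.5, 87.4]
tool_rot: [3.138, -0.002, -0.997]
force: [-5.7, -2.9, 6.4]
gripper_width: 0.173
```

```bash
python3 - <<'E'
from h import *
s=r.sense(); print(s['gripper_width']*85,s['wrist_torque'])
E
```

```text
14.676411218251012 [-0.42043447  0.6823417   0.17938403]
```

Call:
carry_out:
  steps:
    - [[0,0,0],0.05,0.4]
    - [[0,0,0],0.05,0.4]
    - [[0,0,0],0.05,0.4]
    - [[0,0,0],0.05,0.4]
    - [[0,0,0],0,0.4]
    - [[0,0,0],0,0.4]
    - [[0,0,0],0,0.4]
    - [[0,0,0],0,0.4]
    - [[0,0,0],0,0.4]
    - [[0,0,0],0,0.4]

```text
t: 28.35
position: [573.0, -345.4, 87.6]
tool_rot: [3.139, -0.005, -1.197]
force: [-6.4, -4.9, 3.4]
gripper_width: 0.17
```

```bash
python3 - <<'E'
from h import *
s=r.sense(); print(s['gripper_width']*85,s['wrist_torque'])
E
```

```text
14.474989921278947 [-0.53518895  0.22040657  0.46135447]
```

Call:
carry_out:
  steps:
    - [[0,0,0],0,0.4]
    - [[0,0,0],0.05,0.4]
    - [[0,0,0],0.05,0.4]
    - [[0,0,0],0.05,0.4]
    - [[0,0,0],0,0.4]
    - [[0,0,0],0,0.4]
    - [[0,0,0],0,0.4]
    - [[0,0,0],0,0.4]
    - [[0,0,0],0,0.4]
    - [[0,0,0],0,0.4]
  newtons: 45

```text
t: 29.18
position: [573.0, -344.9, 87.7]
tool_rot: [3.139, -0.005, -1.342]
force: [-5.8, -4.3, 5.7]
gripper_width: 0.175
```

```bash
python3 - <<'E'
from h import *
s=r.sense(); print(s['gripper_width']*85,s['wrist_torque'])
E
```

```text
14.88843523278786 [-0.08928252  0.15480483  1.90299663]
```

Call:
carry_out:
  steps:
    - [[0,0,0],0.05,0.4]
    - [[0,0,0],0.05,0.4]
    - [[0,0,0],0.05,0.4]
    - [[0,0,0],0,0.4]
    - [[0,0,0],0,0.4]
    - [[0,0,0],0,0.4]
    - [[0,0,0],0,0.4]
    - [[0,0,0],0,0.4]
    - [[0,0,0],0,0.4]
    - [[0,0,0],0,0.4]

```text
t: 30.02
position: [573.1, -344.3, 87.8]
tool_rot: [3.139, -0.005, -1.486]
force: [-5.0, -3.9, 6.2]
gripper_width: 0.168
```

```bash
python3 - <<'E'
from h import *
s=r.sense(); print(s['gripper_width']*85,s['wrist_torque'])
E
```

```text
14.317014395687957 [ 0.31812847 -0.02488199  3.62698785]
```

Torque about z climbs 0.5 → 1.9 → 3.6 Nm as I turn further, so the key is against its stop. Releasing and retreating.

Call:
carry_out:
  steps:
    - [[0,0,0],0,1.6]
    - [[0,0,0],0,2]
    - [[0,0,0],0,3]
    - [[0,0,0],0,4]
    - [[0,0,0],0,4]
    - [[0,0,0],0,4]
    - [[0,0,0],0,4]
    - [[0,0,0],0,4]
    - [[0,0,-0.5],0,4]
    - [[0,0,-1],0,4]

```text
t: 30.85
position: [573.3, -341.9, 99.9]
tool_rot: [3.139, 0.002, -1.498]
force: [-0.4, -0.3, 0.1]
gripper_width: 0.468
```

Call:
carry_out:
  steps:
    - [[0,0,-2],0,4]
    - [[0,0,-2],0,4]
    - [[0,0,-2],0,4]
    - [[0,0,-2],0,4]
    - [[0,0,-2],0,4]
    - [[0,0,-2],0,4]
    - [[0,0,-1],0,4]
    - [[0,0,0],0,4]
    - [[0,0,0],0,4]
    - [[0,0,0],0,4]

```text
t: 31.68
position: [573.5, -342.1, 229.7]
tool_rot: [3.14, 0.002, -1.498]
force: [-0.6, -0.1, -0.9]
gripper_width: 0.47
```

```bash
python3 ang.py w13.png | grep -v '\[\[\|yaw'; python3 - <<'E'
from h import *
a=vision.get_image('top'); b=vision.get_image('scene')
o=[cv2.resize(cv2.imread('pics/w13.png'),(400,300))]
o.append(cv2.resize(b['frame'][110:260,200:400,::-1],(400,300),interpolation=cv2.INTER_CUBIC))
p=[cv2.resize(a['frame'][110:260,95:295,::-1],(400,300),interpolation=cv2.INTER_CUBIC),cv2.resize(a['frame'][130:280,280:480,::-1],(400,300),interpolation=cv2.INTER_CUBIC)]
cv2.imwrite('pics/final.png',np.vstack([np.hstack(o),np.hstack(p)]))
for q in('brush','tin','bottle','press'):
  print(q,[(np.round(d['position']).tolist(),round(d['score'],2)) for d in finder.recognise(q,b)[:3]])
E
```

```text
t 31.68 [ 573.5 -342.1  229.7] [ 3.140e+00  2.000e-03 -1.498e+00] [-0.6 -0.1 -0.9]
t 31.73 [ 573.4 -342.   229.3] [ 3.139e+00  2.000e-03 -1.498e+00] [-0.6  0.1  0.2]
0.4702443379546037
sil 0.73 999 285 194
[(np.float64(0.8452380952380952), np.float64(2.45), 0, 0), (np.float64(0.8327137546468402), np.float64(2.4), 0, 0), (np.float64(0.8226381461675579), np.float64(2.5), 0, 0), (np.float64(0.803921568627451), np.float64(2.35), 0, 0), (np.float64(0.7967625899280576), np.float64(2.4), -2, 2), (np.float64(0.7912801484230055), np.float64(2.35), -2, 2)]
brush [([290.0, 286.0, 19.0], 0.97), ([474.0, 134.0, 92.0], 0.55)]
tin [([430.0, -110.0, 61.0], 0.63)]
bottle [([586.0, -517.0, 124.0], 0.73)]
press [([630.0, 66.0, 110.0], 0.71), ([333.0, -440.0, 11.0], 0.59)]
```

View pics/final.png

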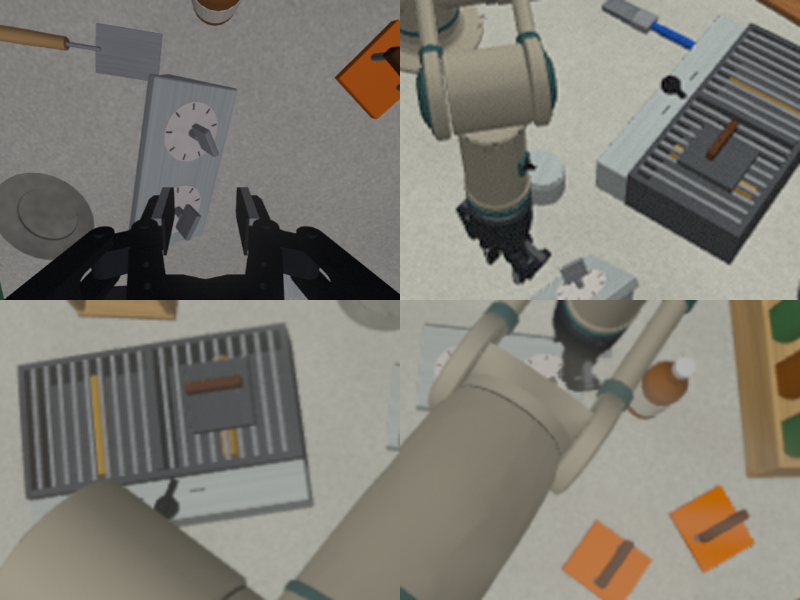

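The press lies flat in the middle of the right half, the right wing has turned to about 2.45 rad, and the selector and left key look unchanged. Handing in.

```bash
python3 -c "
from rig import r
print(r.close_job())"
```

```text
the job is handed in; nothing more can be done
None
```

I set the press down flat in the middle of the right grate half and let go. I then wound the right key clockwise to its stop and handed the job in at about 32 s, with the arm clear. No verdict came back.

- **Lit half:** the selector pointer read about -0.5 rad, so the right half was lit.
- **Press:** it touched down gently and the wrist force changed by only about 5–6 N. The last picture shows it flat and central between the rib and the end frame.
- **Right key:** on the first wind the pads bound on the tilted key and the force reached about 50 N upward and sideways, so I let go. After regripping, the resisting torque climbed from 0.5 to 3.6 Nm as I turned further. I took that as the stop.
- **Key angle check:** the final silhouette fit gave about 2.45 rad, against 2.5 at the stop. That is within the fit's error of roughly 0.1 rad, so the torque is the stronger evidence.
- **Things to leave alone:** the selector and left key look unchanged, and the brush and bottle read within 4 mm of where they started.
- **Tin:** its last reading differs from the first by about 12 mm. The arm was partly hiding it and the score was low, and nothing came near it, so I put this down to measurement error.

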